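Take the pump bottle out of the deep tilted carton

TASK

A deep partitioned bottle carton leans toward you on a sloping stand, with its front flap standing half closed over the front cells. Fold that flap well back, outward and down over the front of the carton, then draw the tall white pump bottle up out of its cell past the partitions and stand it upright on the free half of the small steel tray, beside the tin. Leave the flap folded back, the other items in their cells and the tin where it is.

Things in the scene. Friction and masses are not known exactly. Their poses are not given: they have to be found in the camera images.
- carton_stand: Open brown card carton on a dark sloping steel stand, one fixed piece. Origin on the worktop under the stand; x = back, away from its front (-x), y left, z up. The carton leans 30 degrees to the front. Carton axes in this frame: u (front wall to back wall) = (0.866, 0, 0.5); v = y; w (up out of the mouth) = (-0.5, 0, 0.866), all from point foot_edge.
- foot_edge (a point): middle of the carton's front lower outside edge, the origin of u, v, w; at (-0.030, 0, 0.020) in carton_stand's frame. Carton outside: u 0 to 140 mm, v -152 to 152, w 0 to 134 (rim); walls and floor 4 mm. Partitions 4 mm thick, top at w = 100 mm, at u = 70 and at v = -50 and +50, make 2 rows of 3 cells 64 (u) x 96 mm (v), centred on v = -100, 0, 100.
- mouth (a point): centre of the carton's open mouth, at rim height (u = 70 mm, y = 0, w = 134 mm)
- flap (a joint): angle of the front flap (rad), a stiff card leaf 60 mm long, 294 wide, 3 thick, hinged along the front rim. 0: flat across the mouth, pointing back; 1.57: standing along w; 3.14: flat out to the front; stop at 4.0. Starts at 1.0 to 1.3, over the front cells. Stays where left (hinge friction 0.03 Nm, under 1 N at its edge); can be pushed open from its inner side with shut fingers.
- flap_hinge (a point): middle of the flap's hinge line, on the front rim of the carton
- flap_edge (a point): middle of the flap's free edge, 60 mm from the hinge
- pump_bottle: the tallest, thickest bottle: white, round, with a wide clear cap; 123 mm tall, body 40 mm diameter up to 96 mm, cap about 34 mm above that; 80 to 150 g. Origin at the centre of its base, z up the bottle. Starts in one of the 3 front cells on the cell floor (w = 4 mm), axis along w, leaning on the front wall, base centre at u = 25 mm, about mid-cell in v.
- spray_bottle: Small clear spray bottle, 35 mm diameter, 95 mm tall, in a front cell; origin at the centre of its base; leave it in its cell
- teal_bottle: Slim spray bottle with a steel-coloured cap, 30 mm diameter, 106 mm tall, in the back row's left cell; origin at the centre of its base; leave it in its cell
- card_box: Small white card box 30 x 50 x 86 mm standing in a front cell; origin at the centre of its base; leave it in its cell
- tray: Shallow steel tray fixed to the worktop, 110 mm (x) by 190 mm (y), 14 mm high, walls 3 mm, floor 3 mm thick. Origin at the centre of its underside. The tin stands on its +y half, 55 mm from the centre; the -y half is free.
- heatgun_stand: red heat gun upright in a fixed clamp stand on a post, between the carton and the tray: go round it. Gun and stand fill world x 0.48 to 0.62, y 0.0 to 0.20, from the worktop to z = 0.40; its handle sticks out level to (0.49 to 0.55, 0.26) at z 0.29 to 0.40. A gripper pointing down passes in front of it at x = 0.38 or less. Origin under its base.
- flux_tin: Low round white tin, 44 mm diameter, 20 mm high, standing on the tray's +y half; origin at the centre of its base

How it is judged:
On the way, in this order (a step that is already met when the one before it is completed fails the run):
1. the front flap is folded back (beyond 2.0 rad) with the pump bottle still in the carton (value of joint flap above 2 rad and distance of pump_bottle from where it was at the start of the episode below 0.03 m), for 0.2 s.
2. the pump bottle is lifted clear of the carton: its base higher than 150 mm in the stand's frame (z of pump_bottle in the frame of carton_stand above 0.15 m), for 0.1 s.
At the end, for the whole second after the job is handed in: The pump bottle stands upright (0.1 rad) and still on the floor of the tray's free half (base centre within 37 mm across, 77 mm away from to 13 mm toward the tin, from the tray's centre); flap still beyond 2.0 rad; the other three items and the tin each within 30 mm of their starts (angle between pump_bottle's own z axis and vertical below 0.1 rad and x of pump_bottle in the frame of tray between -0.037 and 0.037 m and y of pump_bottle in the frame of tray between -0.077 and 0.013 m and z of pump_bottle in the frame of tray between -0.002 and 0.008 m and linear speed of pump_bottle below 0.02 m/s and value of joint flap above 2 rad and distance of each of spray_bottle, teal_bottle, card_box, flux_tin from where it was at the start of the episode below 0.03 m); the robot touches nothing.
It fails at once if another item in the carton is shifted more than 40 mm (distance of any of spray_bottle, teal_bottle, card_box from where it was at the start of the episode above 0.04 m).
It fails at once if the tin is shifted more than 40 mm (distance of flux_tin from where it was at the start of the episode above 0.04 m).
It also fails if it takes over 58 s, if anything falls off the work surface, if the arm or the gripper's body presses on something with over 40 N, if the wrist force passes 120 N, or if a joint passes its speed limit or range.

ROBOT

A 6-joint arm with a two-finger parallel gripper is mounted at the origin on a cart in front of the work surface, level with it; the furniture and walls round the work are solid. World frame = base frame: x ahead of the robot, y to its left, z up, the work surface at z = 0. Lengths are in m, angles in rad, forces in N, time in s.
With the tool pointing down it reaches from about 0.4 to 0.825 m from the base axis. Payload 7 kg.
Tool frame: the origin (TCP) lies on the centre line of the jaws, within the pads' length; the fingertips stand tip_reach ahead of it and the grasp point (between the pads) is the TCP (tip_reach is the distance from the TCP to the fingertips, in m); z points along the fingers, y is the line along which they close (so a half turn about z gives the same grasp; the last joint's range is limited). The gripper opens to 88 mm and grips with 3 to 60 N. Pads are 19 mm wide; open, the fingers measure 130 mm over their backs; the gripper's body (78 mm by 193 mm) begins 47 mm behind the grasp point.
Start: joints at [-0.9, 0.359, 0.012, 0, -1.224, -0.288], TCP at [0.252, -0.626, 0.246] pointing down, gripper open.
Joint ranges: [-3.07, 3.07], [-1.43, 2.12], [-1.02, 1.25], [-3.03, 1.67], [-3.05, -0], [-3.03, 3.03]. Speed limits (rad/s): [2.39, 2.39, 3.01, 3.14, 3.14, 3.14].

INTERFACE

Orientations are given as [roll, pitch, yaw] about the fixed x, y, z axes, in that order (R = Rz(yaw) Ry(pitch) Rx(roll)).
In Python, from station import get_state, grab_frame, calibration, job_done, find_in, mark_of, tip_reach gives the robot as it stands.
- The arm moves only by the shell command python3 -m handwheel 'ROWS' [OPENING] [FORCE]. ROWS is JSON, a list of rows, each an object with "delta_pos": the shift along the world's x, y, z in units of 30 mm (1.0 is 30 mm), a list of three; "dr": the turn, a rotation vector about the world's x, y, z in degrees, a list of three. In form: [{"delta_pos": [tx, ty, tz], "dr": [rx, ry, rz]}, ...]. A call has 1 to 10 rows; each row shifts and turns the commanded pose from where the row before left it; what a row does not reach is not made up. A row lasts 1/10 s, in which the tool goes at most 50 mm and 8.59 degrees, less where a joint would pass 70% of its speed; a pose out of reach is approached as far as the arm can. A call is refused whole if a number of a shift passes 1 or a number of a turn 8.59, either way. A call with a gripper value outside its range is refused whole. OPENING is the closure, from -1 (fully open) to 1 (shut), set as the call begins (- or left out, the last holds). The fingers move at their own pace and stop on an object; FORCE is the grip in N (left out, the last holds). Time passes only in rows, so rows that do not move let the fingers close. It gives the time, the measured TCP pose, the force, the opening and the grip force at its end, in the units of the state.
- get_state(): the state, without advancing time (a new reading comes with each control period).
- grab_frame(name): name is "side" or "top"; returns the picture (480x640x3 uint8, red, green, blue); there is no depth.
- calibration(name): a dict with "fx", "fy", "cx", "cy" (pixels), "extrinsics" (4x4, takes a point from world to camera coordinates). Camera axes: x right, y down, z forward; pixel columns grow to the right and rows downward; lengths in m; the calibration is good to about 2 mm. A picture is of the moment at which its call begins. calibration takes no time and is no camera call.
- job_done(): hands the job in; it is judged then, once.
Trained networks look in the newest picture that a camera, given by its name, has taken for a name from the list of things; names that differ only in an ending like _2 or _b are one class to them, and where a whole thing is asked for, a point or a joint stands for the part that bears it (a point fixed in the world has none). Each returns a list of dicts, best first, with "conf" (0 to 1); they miss things now and then, are a little off and sometimes report something else, mostly with a low value. They report only what shows in the picture. A call takes as long as a camera call.
- find_in(camera, query): "location" ([column, row] in pixels, amid what is visible of it).
- mark_of(camera, query): "location" ([column, row] in pixels: a listed point, or the origin of a listed thing).
The state is a dict: "t": time; "q": joint angles; "qd": joint speeds; "joint_efforts": joint torques, N m; "eef_pos": TCP position; "ee_rot": TCP orientation; "force": force on the tool from outside, world axes, zero at the start; "moment": the same for the moment, N m; "width": finger opening in m; "gripper_force": force on a finger pad.
Only numpy, scipy, OpenCV 4.12 (cv2) and the standard library are available. Lean on these libraries where they do the work, as an engineer would, in place of code of your own. Each camera call takes 0.05 s, during which the arm holds its last target. There are 200 camera calls.

## Working session

There is one attempt and no reset: what is moved stays moved. The work goes in short steps, Python scripts to look and compute and a shell command to move; the robot and the scene stay as the last step left them, time stands still between calls to the robot, and variables do not carry over. Pictures are saved under pics/ and viewed, at most 10 in all, crops included, and the job is handed in when it is done.

```bash
mkdir -p pics; ls; cat > h.py <<'E'
import numpy as np, cv2
from station import *
def ray(cam,px):
    c=calibration(cam);E=np.array(c["extrinsics"]);R,t=E[:3,:3],E[:3,3]
    d=R.T@np.array([(px[0]-c["cx"])/c["fx"],(px[1]-c["cy"])/c["fy"],1.]);return -R.T@t,d/np.linalg.norm(d)
def onz(cam,px,z):
    o,d=ray(cam,px);return o+d*(z-o[2])/d[2]
def tri(p,q):
    o1,d1=ray("side",p);o2,d2=ray("top",q)
    A=np.c_[d1,-d2];s=np.linalg.lstsq(A,o2-o1,rcond=None)[0]
    a,b=o1+s[0]*d1,o2+s[1]*d2;return (a+b)/2,np.linalg.norm(a-b)
def proj(cam,P):
    c=calibration(cam);E=np.array(c["extrinsics"]);X=E[:3,:3]@np.array(P)+E[:3,3]
    return [round(c["fx"]*X[0]/X[2]+c["cx"]),round(c["fy"]*X[1]/X[2]+c["cy"])]
E
python3 - <<'E'
from h import *
np.set_printoptions(precision=3,suppress=True)
for n in("side","top"):
    cv2.imwrite(f"pics/{n}0.png",grab_frame(n)[:,:,::-1]);c=calibration(n);print(n,c["fx"],ray(n,(c["cx"],c["cy"])))
names=["carton_stand","foot_edge","mouth","flap_hinge","flap_edge","pump_bottle","tray","flux_tin","spray_bottle","card_box","teal_bottle","heatgun_stand"]
for n in names:
    r={}
    for cam in("side","top"):
        m=mark_of(cam,n);r[cam]=m[0]if m else None
    print(n,[(np.round(v["location"]),round(v["conf"],2)) if v else None for v in r.values()], *(tri(r["side"]["location"],r["top"]["location"]) if all(r.values()) else ()))
print(get_state(),tip_reach)
E
```

```text
pics
side 462.5451244783716 (array([ 0.57 , -0.735,  0.93 ]), array([-0.066,  0.646, -0.761]))
top 516.1674795026327 (array([ 0.278, -0.021,  1.272]), array([ 0.181, -0.025, -0.983]))
carton_stand [(array([352., 379.]), 0.63), (array([418., 208.]), 0.92)] [ 0.595 -0.315 -0.004] 0.012279899188064821
foot_edge [(array([336., 377.]), 0.9), (array([431., 213.]), 0.68)] [ 0.567 -0.336  0.047] 0.001142461648959193
mouth [(array([335., 342.]), 0.91), (array([444., 197.]), 0.61)] [ 0.565 -0.33   0.187] 0.0057151782192147085
flap_hinge [(array([296., 358.]), 0.67), (array([445., 230.]), 0.58)] [ 0.498 -0.345  0.143] 0.012852722768850432
flap_edge [(array([298., 343.]), 0.64), (array([455., 229.]), 0.62)] [ 0.497 -0.347  0.2  ] 0.0015955495338363932
pump_bottle [(array([335., 333.]), 0.59), (array([382., 214.]), 0.89)] [ 0.562 -0.22   0.022] 0.006423796046021713
tray [(array([300., 167.]), 0.85), (array([157., 272.]), 0.82)] [0.417 0.328 0.024] 0.0138342989736759
flux_tin [None, (array([174., 277.]), 0.59)]
spray_bottle [(array([347., 376.]), 0.63), (array([425., 204.]), 0.59)] [ 0.59  -0.325  0.035] 0.001942386833225077
card_box [(array([357., 429.]), 0.71), (array([465., 195.]), 0.61)] [ 0.615 -0.428  0.029] 0.004437547890056858
teal_bottle [(array([360., 321.]), 0.82), (array([378., 190.]), 0.54)] [ 0.614 -0.206  0.057] 0.004962394907846291
heatgun_stand [(array([332., 375.]), 0.16), (array([447., 231.]), 0.61)] [ 0.536 -0.357  0.087] 0.04789483502239316
{'t': 1.3, 'q': array([-0.9  ,  0.359,  0.012,  0.   , -1.224, -0.288]), 'qd': array([-0.002,  0.002, -0.001,  0.001, -0.001, -0.001]), 'joint_efforts': array([  0.002, -58.239,  29.329,   7.002,   0.012,  -0.   ]), 'eef_pos': array([ 0.252, -0.626,  0.246]), 'ee_rot': array([-3.142,  0.   , -2.759]), 'force': array([-0.495, -0.692,  0.289]), 'moment': array([ 0.03 , -0.027,  0.043]), 'gripper_force': 0.0, 'width': 0.08748261813177015} 0.019
```

View pics/side0.png

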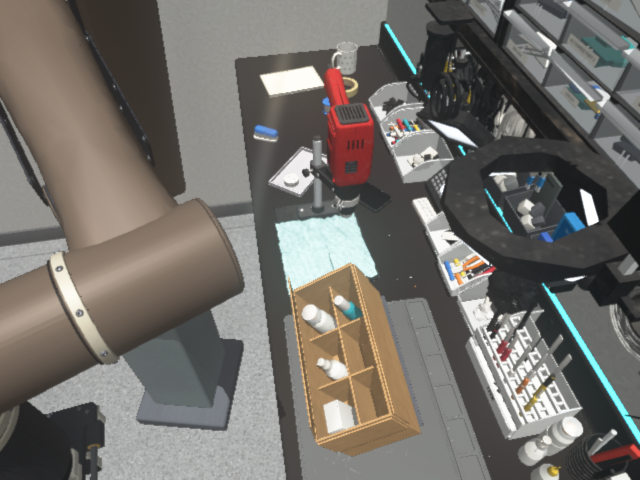

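View pics/top0.png

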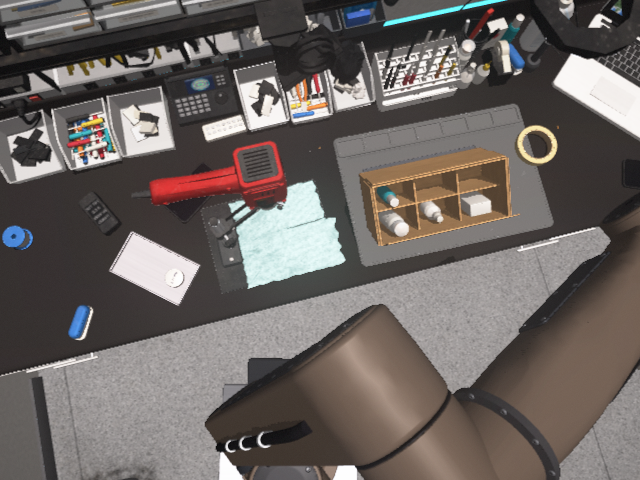

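The side view shows the carton with the pump bottle in its left front cell (side 318,318; top 395,222), the spray bottle in the middle cell and the box on the right. In the top view the tray is at (155,268), with the tin on its right end at (175,278). I'll take enlarged crops next to find the carton's corners.

```bash
python3 - <<'E'
from h import *
a=cv2.imread("pics/side0.png")[255:460,275:425];b=cv2.imread("pics/top0.png")[140:255,350:525]
a=cv2.resize(a,None,fx=2.9,fy=2.9,interpolation=cv2.INTER_CUBIC);b=cv2.resize(b,None,fx=4.5,fy=4.5,interpolation=cv2.INTER_CUBIC)
cv2.imwrite("pics/side_c.png",a);cv2.imwrite("pics/top_c.png",b);print(a.shape,b.shape)
E
```

```text
(594, 435, 3) (518, 788, 3)
```

View pics/side_c.png

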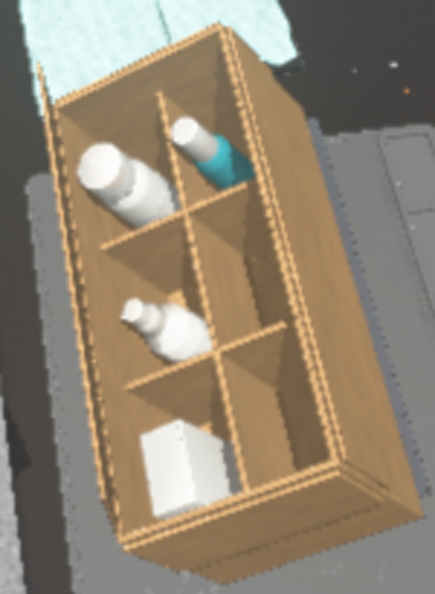

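View pics/top_c.png

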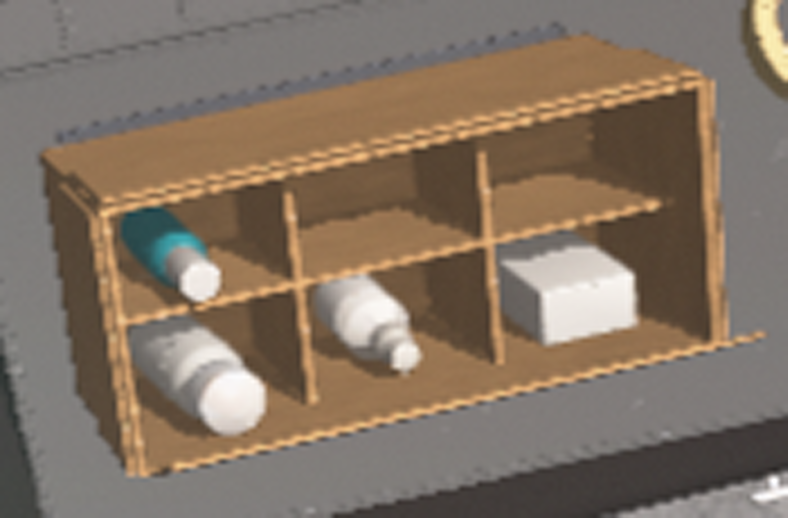

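```bash
cat > fit.py <<'E'
from h import *
from scipy.optimize import least_squares
def carton(p,u,v,w):
    x,y,yaw=p; l=np.array([-.03+.866*u-.5*w, v, .02+.5*u+.866*w]);c,s=np.cos(yaw),np.sin(yaw)
    return np.array([x+c*l[0]-s*l[1],y+s*l[0]+c*l[1],l[2]])
E
python3 - <<'E'
from fit import *
np.set_printoptions(precision=4,suppress=True)
S=[((.14,.152,.134),(222,25)),((0,.152,.134),(52,105)),((.14,-.152,.134),(345,460)),((0,-.152,.134),(122,545)),((.07,.05,.1),(187,213)),((.07,-.05,.1),(217,352))]
T=[((.14,-.152,.134),(708,78)),((.14,.152,.134),(102,205)),((0,.152,.134),(135,472)),((0,-.152,.134),(718,340)),((.07,.05,.1),(300,285)),((.07,-.05,.1),(492,243))]
s=lambda q:np.array(q)/2.9+[275,255]; t=lambda q:np.array(q)/4.5+[350,140]
def projf(cam,P):
    c=calibration(cam);E=np.array(c["extrinsics"]);X=E[:3,:3]@np.array(P)+E[:3,3];return np.array([c["fx"]*X[0]/X[2]+c["cx"],c["fy"]*X[1]/X[2]+c["cy"]])
f=lambda p:np.concatenate([projf("side",carton(p,*a))-s(b) for a,b in S]+[projf("top",carton(p,*a))-t(b) for a,b in T])
r=least_squares(f,[.59,-.32,-.1],loss="soft_l1");p=r.x;print(p,f(p).round(1))
for n,g in(("mouth",(.07,0,.134)),("hinge",(0,0,.134)),("foot",(0,0,0)),("pump top",(.025,.1,.127)),("pump base",(.025,.1,.004)),("hingeL",(0,.147,.134))):
    print(n,carton(p,*g))
print("cap tri",tri(s((100,165)),t((230,402))),"flapL",tri(s((40,65)),t((165,470))))
for a in (1.0,1.15,1.3):
    e=[carton(p,.06*np.cos(a),v,.134+.06*np.sin(a)) for v in(.147,-.147)];print(a,[projf("side",x) for x in e],[projf("top",x) for x in e])
print("flap px side",s((40,65)),s((112,515)),"top",t((165,470)),t((762,335)))
tc=[onz("top",q,.014) for q in((131,233),(199,265),(180,303),(110,269))]
print("tray",np.array(tc),np.mean(tc,0),"tin",onz("top",(174.5,277.5),.023))
for n in("tray","flux_tin"): print(n,[ (m["location"],m["conf"]) for m in find_in("top",n)[:2]])
E
```

```text
[ 0.599  -0.3215  0.2461] [ 0.1  0.2 -0.2  1.2 -1.2  2.1 -0.6  0.3 -0.4 -0.1  0.   0.2 -1.5 -1.4
 -1.1 -0.   0.6  0.3 -0.3  0.2 -0.8 -1.4 -1.4 -1.5]
mouth [ 0.5637 -0.3304  0.171 ]
hinge [ 0.5049 -0.3452  0.136 ]
foot [ 0.5699 -0.3288  0.02  ]
pump top [ 0.5049 -0.2421  0.1425]
pump base [ 0.5646 -0.2271  0.036 ]
hingeL [ 0.4691 -0.2026  0.136 ]
cap tri (array([ 0.5059, -0.2436,  0.1381]), np.float64(0.002598725253913709)) flapL (array([ 0.4618, -0.2015,  0.1923]), np.float64(0.0030712943969531236))
1.0 [array([292.9862, 277.007 ]), array([317.3611, 427.3162])] [array([386.8702, 238.8183]), array([517.7044, 209.0064])]
1.15 [array([288.4566, 277.7039]), array([311.6651, 428.3315])] [array([387.9142, 242.9011]), array([518.8789, 212.9815])]
1.3 [array([284.0332, 278.7956]), array([306.0695, 429.6291])] [array([388.8373, 247.0303]), array([519.7775, 217.038 ])]
flap px side [288.7931 277.4138] [313.6207 432.5862] top [386.6667 244.4444] [519.3333 214.4444]
tray [[0.5056 0.3985 0.014 ]
 [0.4299 0.228  0.014 ]
 [0.3373 0.2682 0.014 ]
 [0.416  0.4417 0.014 ]] [0.4222 0.3341 0.014 ] tin [0.3975 0.2831 0.023 ]
tray [([152.4, 269.4], 0.77)]
flux_tin [([174.3, 277.7], 0.83)]
```

```bash
python3 -m handwheel '[{"delta_pos":[0.95,0.93,0.1],"dr":[0,0,-0.8]},{"delta_pos":[0.95,0.93,0.1],"dr":[0,0,-0.8]},{"delta_pos":[1,1,0.1],"dr":[0,0,-0.8]},{"delta_pos":[1,1,0.1],"dr":[0,0,-0.8]},{"delta_pos":[1,1,0],"dr":[0,0,-0.8]},{"delta_pos":[1,1,0],"dr":[0,0,-0.8]},{"delta_pos":[1,1,0],"dr":[0,0,-0.8]},{"delta_pos":[1,1,0],"dr":[0,0,-0.8]},{"delta_pos":[1,0.95,0],"dr":[0,0,-0.8]},{"delta_pos":[1,0.95,0],"dr":[0,0,-0.6]}]' 1 10
python3 -m handwheel '[{"delta_pos":[0,0,0],"dr":[0,0,0]},{"delta_pos":[0,0,0],"dr":[0,0,0]},{"delta_pos":[0,0,0],"dr":[0,0,0]}]'
```

```text
t: 2.4
eef_pos: [0.5502, -0.3319, 0.2579]
ee_rot: [-3.141, 0.0, -2.895]
force: [0.3, 0.1, -0.2]
width: 0.0132
gripper_force: 0.0
t: 2.7
eef_pos: [0.5487, -0.3336, 0.2576]
ee_rot: [3.142, -0.0, -2.895]
force: [-0.3, 0.4, 0.6]
width: 0.0005
gripper_force: 0.0
```

```bash
python3 -m handwheel '[{"delta_pos":[0,0,-0.8],"dr":[0,0,0]},{"delta_pos":[0,0,-0.8],"dr":[0,0,0]},{"delta_pos":[0,0,-0.8],"dr":[0,0,0]},{"delta_pos":[-0.4,-0.1,0],"dr":[0,0,0]},{"delta_pos":[-0.4,-0.1,0],"dr":[0,0,0]},{"delta_pos":[-0.4,-0.1,0],"dr":[0,0,0]},{"delta_pos":[-0.4,-0.1,0],"dr":[0,0,0]},{"delta_pos":[-0.4,-0.1,0],"dr":[0,0,0]},{"delta_pos":[-0.4,-0.1,0],"dr":[0,0,0]},{"delta_pos":[0,0,0],"dr":[0,0,0]}]'
python3 - <<'E'
from h import *
cv2.imwrite("pics/s1.png",cv2.resize(grab_frame("side")[255:460,230:425,::-1],None,fx=2.5,fy=2.5))
E
```

```text
t: 3.7
eef_pos: [0.4754, -0.3517, 0.1862]
ee_rot: [-3.141, 0.0, -2.896]
force: [0.3, -0.2, 0.2]
width: 0.0004
gripper_force: 0.0
```

View pics/s1.png

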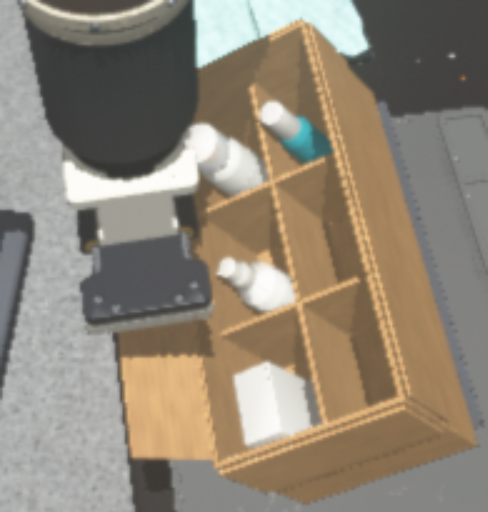

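The flap now leans out to the front; its leaf shows at crop (165,400), and the bottles haven't moved. I'll continue the arc downward.

```bash
python3 -m handwheel '[{"delta_pos":[-0.25,-0.06,-0.33],"dr":[0,0,0]},{"delta_pos":[-0.25,-0.06,-0.33],"dr":[0,0,0]},{"delta_pos":[0,0,-0.4],"dr":[0,0,0]},{"delta_pos":[0,0,-0.43],"dr":[0,0,0]},{"delta_pos":[0.15,0.04,-0.42],"dr":[0,0,0]},{"delta_pos":[0.15,0.04,-0.42],"dr":[0,0,0]},{"delta_pos":[0,0,0],"dr":[0,0,0]},{"delta_pos":[0,0,0],"dr":[0,0,0]},{"delta_pos":[0,0,0],"dr":[0,0,0]}]'
python3 - <<'E'
from fit import *
p=[.599,-.3215,.2461]
# cap v estimate
P=np.array([.5059,-.2436,.1381]); f=carton(p,0,0,0);c,s=np.cos(p[2]),np.sin(p[2]);R=np.array([[c,-s,0],[s,c,0],[0,0,1]]);l=R.T@(P-f)
print("cap uvw",l@[.866,0,.5],l[1],l@[-.5,0,.866])
for w in(.117,.2):print(w,carton(p,.025,.1,w))
# target orientation: z=-w, y = +-v
w=R@[-.5,0,.866];v=R@[0,1,0]
from scipy.spatial.transform import Rotation as Q
st=get_state();C=Q.from_euler("xyz",st["ee_rot"]).as_matrix();print(st["eef_pos"],C[:,1]@v)
T=np.c_[np.cross(v,-w),v,-w]; 
print("dr deg",np.degrees(Q.from_matrix(T@C.T).as_rotvec()))
E
```

```text
t: 4.65
eef_pos: [0.4714, -0.3526, 0.116]
ee_rot: [-3.141, 0.0, -2.895]
force: [0.3, -0.6, 0.4]
width: 0.0002
gripper_force: 0.0
cap uvw 0.023269795992436608 0.09823419916513196 0.12293291640159548
0.117 [ 0.50980186 -0.24079923  0.133822  ]
0.2 [ 0.46955226 -0.2509096   0.2057    ]
[ 0.47144188 -0.35260056  0.1159553 ] 0.9999995892847058
dr deg [  7.33535388 -29.07427771  -0.04228034]
```

```bash
python3 -m handwheel '[{"delta_pos":[0,0,0.9],"dr":[0,0,0]},{"delta_pos":[0,0,0.9],"dr":[0,0,0]},{"delta_pos":[0,0,0.9],"dr":[0,0,0]},{"delta_pos":[0,0.2,0.9],"dr":[0,0,0]},{"delta_pos":[0,0.6,0.4],"dr":[1.83,-7.27,0]},{"delta_pos":[-0.03,0.9,0],"dr":[1.83,-7.27,0]},{"delta_pos":[-0.03,0.9,-0.3],"dr":[1.83,-7.27,0]},{"delta_pos":[0,0.74,-0.7],"dr":[1.83,-7.27,0]},{"delta_pos":[0,0,0],"dr":[0,0,0]},{"delta_pos":[0,0,0],"dr":[0,0,0]}]' -0.09 20
python3 - <<'E'
from fit import *
from scipy.spatial.transform import Rotation as Q
p=[.599,-.3215,.2461];st=get_state();C=Q.from_euler("xyz",st["ee_rot"]).as_matrix()
c,s=np.cos(p[2]),np.sin(p[2]);R=np.array([[c,-s,0],[s,c,0],[0,0,1]])
l=R.T@(st["eef_pos"]-carton(p,0,0,0));print("tcp uvw",l@[.866,0,.5],l[1],l@[-.5,0,.866],"z in uvw",R.T@C[:,2],st["eef_pos"])
cv2.imwrite("pics/s2.png",np.hstack([cv2.resize(grab_frame("side")[250:450,250:410,::-1],None,fx=2.5,fy=2.5),cv2.resize(grab_frame("top")[140:300,350:510,::-1],(400,500))[:,:400]]))
for cam in("side","top"):
    for n in("flap_edge","flap_hinge"):
        m=mark_of(cam,n);print(cam,n,[(x["location"],round(x["conf"],2)) for x in m[:1]])
for a in(2,3,3.3,3.6):print(a,proj("side",carton(p,.06*np.cos(a),0,.134+.06*np.sin(a))),proj("top",carton(p,.06*np.cos(a),0,.134+.06*np.sin(a))))
E
```

```text
t: 5.65
eef_pos: [0.4689, -0.2529, 0.2068]
ee_rot: [-3.14, 0.524, -2.895]
force: [1.1, -0.1, 0.9]
width: 0.0476
gripper_force: 0.0
tcp uvw 0.0245327727924788 0.09826178442563385 0.2014919261958322 z in uvw [ 0.50019411 -0.00110042 -0.8659126 ] [ 0.46885642 -0.2528766   0.20676661]
side flap_edge [([335.3, 332.1], 0.72)]
side flap_hinge [([299.5, 357.0], 0.76)]
top flap_edge [([174.1, 279.5], 0.35)]
top flap_hinge [([157.5, 268.1], 0.73)]
2 [276, 355] [456, 249]
3 [274, 369] [449, 256]
3.3 [280, 372] [446, 253]
3.6 [287, 374] [443, 248]
```

View pics/s2.png

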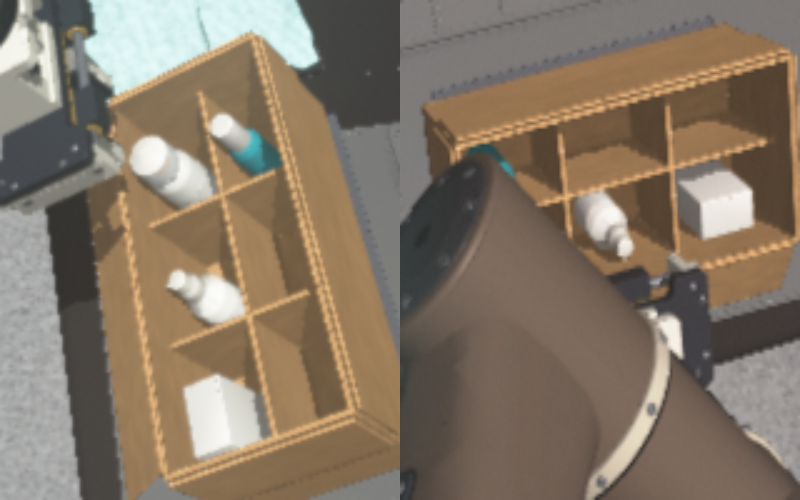

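The flap is folded down along the front and the hand is lined up on the bottle axis (u 24.5, v 98 mm). I'll descend along the axis and grip the cap.

```bash
python3 -m handwheel '[{"delta_pos":[0.285,0.071,-0.51],"dr":[0,0,0]},{"delta_pos":[0.285,0.071,-0.51],"dr":[0,0,0]},{"delta_pos":[0.285,0.071,-0.51],"dr":[0,0,0]},{"delta_pos":[0.285,0.071,-0.51],"dr":[0,0,0]},{"delta_pos":[0.285,0.071,-0.51],"dr":[0,0,0]},{"delta_pos":[0,0,0],"dr":[0,0,0]},{"delta_pos":[0,0,0],"dr":[0,0,0]}]' && python3 -m handwheel '[{"delta_pos":[0,0,0],"dr":[0,0,0]},{"delta_pos":[0,0,0],"dr":[0,0,0]},{"delta_pos":[0,0,0],"dr":[0,0,0]},{"delta_pos":[0,0,0],"dr":[0,0,0]},{"delta_pos":[0,0,0],"dr":[0,0,0]},{"delta_pos":[0,0,0],"dr":[0,0,0]}]' 1 28
```

```text
t: 6.65
eef_pos: [0.5121, -0.2417, 0.1289]
ee_rot: [3.141, 0.522, -2.895]
force: [0.2, 0.3, 0.1]
width: 0.0477
gripper_force: 0.0
t: 7.25
eef_pos: [0.5122, -0.2417, 0.1302]
ee_rot: [-3.141, 0.525, -2.894]
force: [-3.2, 2.3, 6.2]
width: 0.0335
gripper_force: 26.7
```

```bash
python3 -m handwheel '[{"delta_pos":[-0.323,-0.081,0.577],"dr":[0,0,0]},{"delta_pos":[-0.323,-0.081,0.577],"dr":[0,0,0]},{"delta_pos":[-0.323,-0.081,0.577],"dr":[0,0,0]},{"delta_pos":[-0.323,-0.081,0.577],"dr":[0,0,0]},{"delta_pos":[-0.323,-0.081,0.577],"dr":[0,0,0]},{"delta_pos":[0,0,0.6],"dr":[0,0,0]},{"delta_pos":[0,0,0.8],"dr":[0,0,0]},{"delta_pos":[0,0,0.8],"dr":[0,0,0]},{"delta_pos":[0,0,0.5],"dr":[0,0,0]},{"delta_pos":[0,0,0],"dr":[0,0,0]}]'
python3 - <<'E'
from h import *
st=get_state();print(st["eef_pos"],st["q"])
cv2.imwrite("pics/s3.png",np.hstack([cv2.resize(grab_frame("side")[150:450,200:440,::-1],(400,500)),cv2.resize(grab_frame("top")[140:300,350:510,::-1],(400,500))]))
E
```

```text
t: 8.25
eef_pos: [0.4641, -0.2542, 0.2991]
ee_rot: [-3.139, 0.526, -2.893]
force: [0.2, 0.2, -1.3]
width: 0.0338
gripper_force: 28.0
[ 0.46414694 -0.25424557  0.29905104] [-0.35423392 -0.09148166 -0.35621885 -0.37076832 -0.89263911 -0.795469  ]
```

View pics/s3.png

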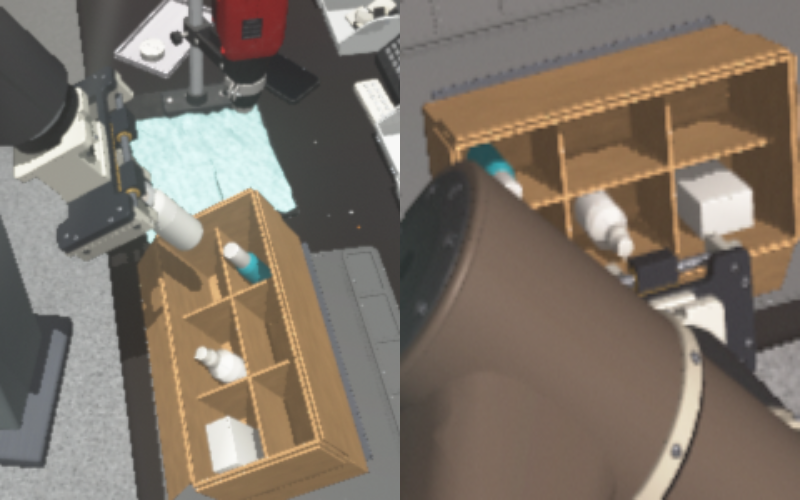

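The bottle hangs along the tool axis clear of the carton, with the flap down and the other items in place. Next I'll bring the tool upright and carry the bottle round in front of the heat gun.

```bash
python3 -m handwheel '[{"delta_pos":[-0.6,0.7,0],"dr":[-1.83,7.27,0]},{"delta_pos":[-0.6,0.8,0],"dr":[-1.83,7.27,0]},{"delta_pos":[-0.6,0.9,0],"dr":[-1.83,7.27,0]},{"delta_pos":[-0.6,0.9,0],"dr":[-1.83,7.27,0]},{"delta_pos":[0,0,0],"dr":[0,0,0]}]'; python3 -c "
from station import *;print(get_state()['q'])"
```

```text
t: 8.85
eef_pos: [0.3913, -0.1519, 0.2951]
ee_rot: [3.141, -0.007, -2.89]
force: [0.2, 0.7, -2.0]
width: 0.0334
gripper_force: 28.1
[ 1.04399029e-01 -1.08380148e-01 -4.21540805e-01  2.23858323e-04
 -1.26504867e+00 -1.42373282e+00]
```

```bash
python3 -m handwheel '[{"delta_pos":[-0.1,1,-0.1],"dr":[0,0,0]},{"delta_pos":[-0.1,1,-0.1],"dr":[0,0,0]},{"delta_pos":[-0.05,1,-0.1],"dr":[0,0,0]},{"delta_pos":[0,1,0],"dr":[0,0,0]},{"delta_pos":[0,1,0],"dr":[0,0,0]},{"delta_pos":[0,1,0],"dr":[0,0,0]},{"delta_pos":[0,1,0],"dr":[0,0,0]},{"delta_pos":[0,1,0],"dr":[0,0,0]},{"delta_pos":[0,1,0],"dr":[0,0,0]},{"delta_pos":[0,1,0],"dr":[0,0,0]}]'; python3 -c "
from station import *;print(get_state()['q'])"
```

```text
t: 9.85
eef_pos: [0.3836, 0.1461, 0.2864]
ee_rot: [3.141, -0.001, -2.895]
force: [0.9, -1.1, -2.0]
width: 0.0332
gripper_force: 28.1
[ 8.49067316e-01 -1.25234265e-01 -4.54796658e-01 -1.11507021e-03
 -1.24214634e+00 -2.17279857e+00]
```

```bash
python3 -m handwheel '[{"delta_pos":[0,1,0],"dr":[0,0,0]},{"delta_pos":[0,1,0],"dr":[0,0,0]},{"delta_pos":[0,1,0],"dr":[0,0,0]},{"delta_pos":[0,1,0],"dr":[0,0,0]},{"delta_pos":[0,1,0],"dr":[0,0,0]},{"delta_pos":[0,1,0],"dr":[0,0,4]},{"delta_pos":[0,1,0],"dr":[0,0,8]},{"delta_pos":[0,0.6,0],"dr":[0,0,8]},{"delta_pos":[0,0,0],"dr":[0,0,8]},{"delta_pos":[0,0,0],"dr":[0,0,8]}]' && python3 -m handwheel '[{"delta_pos":[0.3,0,0],"dr":[0,0,8]},{"delta_pos":[0.3,0,-0.3],"dr":[0,0,8]},{"delta_pos":[0.3,0,-0.5],"dr":[0,0,8]},{"delta_pos":[0.3,0,-0.5],"dr":[0,0,8]},{"delta_pos":[0.3,0,-0.5],"dr":[0,0,8]},{"delta_pos":[0.3,0,-0.6],"dr":[0,0,8]},{"delta_pos":[0,0,-0.6],"dr":[0,0,0]},{"delta_pos":[0,0,0],"dr":[0,0,0]},{"delta_pos":[0,0,0],"dr":[0,0,0]}]'
python3 - <<'E'
from h import *
st=get_state();print(st["eef_pos"],st["q"])
a=grab_frame("side")[:,:,::-1];b=grab_frame("top")[:,:,::-1]
cv2.imwrite("pics/s4.png",np.hstack([cv2.resize(a[80:240,220:380],(400,400)),cv2.resize(b[200:320,80:200],(400,400))]))
for c in("side","top"):
    for n in("pump_bottle",):print(c,[(m["location"],m["conf"]) for m in mark_of(c,n)[:2]])
for n in("tray","flux_tin"):print(n,[(m["location"],m["conf"]) for m in mark_of("top",n)[:1]])
E
```

```text
t: 10.85
eef_pos: [0.3839, 0.3733, 0.2854]
ee_rot: [3.141, -0.003, -2.26]
force: [0.1, -0.8, -1.1]
width: 0.0334
gripper_force: 28.1
t: 11.75
eef_pos: [0.4382, 0.3726, 0.1969]
ee_rot: [3.14, -0.001, -1.43]
force: [0.4, -0.0, -0.5]
width: 0.0335
gripper_force: 28.1
[0.43815832 0.37261953 0.19685813] [ 1.04461671e+00  2.33758277e-01 -2.80677863e-01 -1.67502638e-04
 -1.05819430e+00 -9.03377998e-01]
side [([304.7, 143.2], 0.92)]
top [([129.8, 257.1], 0.71)]
tray [([153.9, 270.5], 0.76)]
flux_tin [([416.4, 209.3], 0.57)]
```

View pics/s4.png

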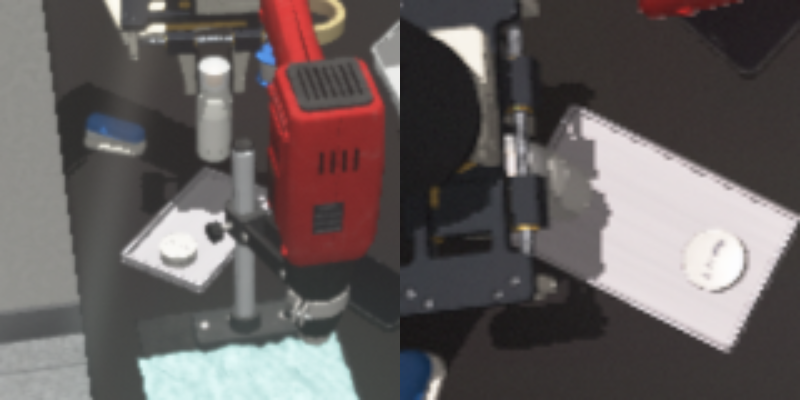

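```bash
python3 - <<'E'
from h import *
print(tri((304.7,143.2),(129.8,257.1)),onz("top",(129.8,257.1),.088),onz("top",(153.9,270.5),.003))
E
```

```text
(array([0.43544916, 0.3739793 , 0.08015616]), np.float64(0.0035162346865594057)) [0.43609807 0.37199647 0.088     ] [0.41555616 0.33917314 0.003     ]
```

```bash
python3 -m handwheel '[{"delta_pos":[0,0,-0.5],"dr":[0,0,0]},{"delta_pos":[0,0,-0.6],"dr":[0,0,0]},{"delta_pos":[0,0,-0.6],"dr":[0,0,0]},{"delta_pos":[0,0,-0.5],"dr":[0,0,0]},{"delta_pos":[0,0,-0.2],"dr":[0,0,0]},{"delta_pos":[0,0,-0.1],"dr":[0,0,0]},{"delta_pos":[0,0,-0.1],"dr":[0,0,0]},{"delta_pos":[0,0,-0.1],"dr":[0,0,0]},{"delta_pos":[0,0,0],"dr":[0,0,0]}]'
```

```text
t: 12.95
eef_pos: [0.4381, 0.3732, 0.1168]
ee_rot: [-3.141, 0.0, -1.429]
force: [-0.6, -0.7, -2.1]
width: 0.0336
gripper_force: 28.1
```

```bash
python3 -m handwheel '[{"delta_pos":[0,0,-0.07],"dr":[0,0,0]},{"delta_pos":[0,0,-0.06],"dr":[0,0,0]},{"delta_pos":[0,0,0],"dr":[0,0,0]},{"delta_pos":[0,0,0],"dr":[0,0,0]}]'
```

```text
t: 13.35
eef_pos: [0.4381, 0.3732, 0.1128]
ee_rot: [3.142, -0.0, -1.429]
force: [1.7, 0.2, -1.6]
width: 0.0333
gripper_force: 28.1
```

```bash
python3 -m handwheel '[{"delta_pos":[0,0,-0.04],"dr":[0,0,0]},{"delta_pos":[0,0,0],"dr":[0,0,0]},{"delta_pos":[0,0,0],"dr":[0,0,0]}]';python3 -m handwheel '[{"delta_pos":[0,0,-0.04],"dr":[0,0,0]},{"delta_pos":[0,0,0],"dr":[0,0,0]},{"delta_pos":[0,0,0],"dr":[0,0,0]}]'
```

```text
t: 13.65
eef_pos: [0.4381, 0.3732, 0.1116]
ee_rot: [3.142, -0.0, -1.429]
force: [0.2, -0.2, -1.8]
width: 0.0332
gripper_force: 28.1
t: 13.95
eef_pos: [0.4381, 0.3731, 0.1103]
ee_rot: [3.141, -0.0, -1.429]
force: [-0.3, -0.2, -1.6]
width: 0.0334
gripper_force: 28.1
```

```bash
for i in 1; do python3 -m handwheel '[{"delta_pos":[0,0,-0.05],"dr":[0,0,0]},{"delta_pos":[0,0,0],"dr":[0,0,0]},{"delta_pos":[0,0,0],"dr":[0,0,0]}]'|grep -E "eef|force";done; python3 -m handwheel '[{"delta_pos":[0,0,-0.05],"dr":[0,0,0]},{"delta_pos":[0,0,0],"dr":[0,0,0]},{"delta_pos":[0,0,0],"dr":[0,0,0]}]'|grep -E "eef|force"
```

```text
eef_pos: [0.4381, 0.3732, 0.1088]
force: [0.3, 0.3, -1.1]
gripper_force: 28.1
eef_pos: [0.4383, 0.3734, 0.1077]
force: [-0.3, -0.5, 1.4]
gripper_force: 28.2
```

Contact shows: the z force went from -1.6 to +1.4 N. I'll release and retreat upward.

```bash
python3 -m handwheel '[{"delta_pos":[0,0,0],"dr":[0,0,0]},{"delta_pos":[0,0,0],"dr":[0,0,0]},{"delta_pos":[0,0,0],"dr":[0,0,0]},{"delta_pos":[0,0,0],"dr":[0,0,0]},{"delta_pos":[0,0,0.3],"dr":[0,0,0]},{"delta_pos":[0,0,0.6],"dr":[0,0,0]},{"delta_pos":[0,0,0.9],"dr":[0,0,0]},{"delta_pos":[0,0,0.9],"dr":[0,0,0]},{"delta_pos":[-0.9,0,0.5],"dr":[0,0,0]},{"delta_pos":[-0.9,0,0.3],"dr":[0,0,0]}]' -0.5
python3 -m handwheel '[{"delta_pos":[-0.3,0.9,0.3],"dr":[0,0,0]},{"delta_pos":[0,0.9,0.3],"dr":[0,0,0]},{"delta_pos":[0,0.9,0],"dr":[0,0,0]},{"delta_pos":[0,0.6,0],"dr":[0,0,0]},{"delta_pos":[0,0,0],"dr":[0,0,0]},{"delta_pos":[0,0,0],"dr":[0,0,0]}]'
python3 - <<'E'
from h import *
a=grab_frame("side")[:,:,::-1];b=grab_frame("top")[:,:,::-1]
cv2.imwrite("pics/s5.png",np.hstack([cv2.resize(a[80:460,200:430],(363,600)),cv2.resize(b[140:320,80:530],(435,174*1)) if 0 else cv2.copyMakeBorder(cv2.resize(b[140:320,90:525],(435,180)),0,420,0,0,0)]))
r={c:mark_of(c,"pump_bottle")[0] for c in("side","top")};print(r,tri(r["side"]["location"],r["top"]["location"]))
E
```

```text
t: 15.55
eef_pos: [0.3842, 0.3735, 0.2145]
ee_rot: [-3.14, 0.002, -1.43]
force: [-0.9, 1.0, -0.1]
width: 0.0657
gripper_force: 0.0
t: 16.15
eef_pos: [0.3749, 0.4721, 0.2305]
ee_rot: [3.141, -0.0, -1.428]
force: [0.2, 0.0, -0.7]
width: 0.0653
gripper_force: 0.0
{'side': {'location': [304.4, 163.9], 'conf': 0.76}, 'top': {'location': [140.0, 260.9], 'conf': 0.63}} (array([0.43460387, 0.3732649 , 0.00288272]), np.float64(0.008207028836638588))
```

View pics/s5.png

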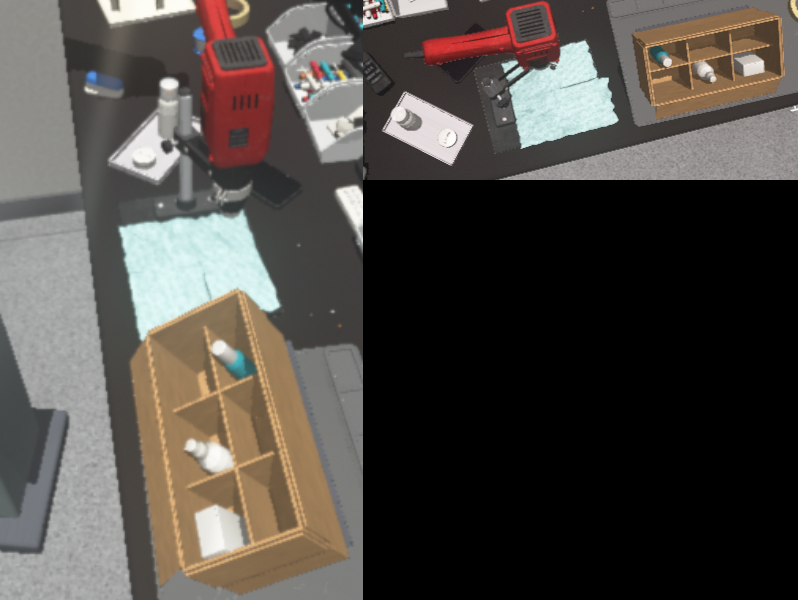

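The bottle stands upright on the tray's free half, with its base at about (0.435, 0.373, 0.003). The tin is in place, the flap is down over the front and the other items are in their cells, so I'm handing in.

```bash
python3 -c "
from station import *;print(job_done())"
```

```text
the job is handed in; nothing more can be done
None
```

I folded the flap down over the carton front and stood the pump bottle upright on the tray's free half; in the last pictures the tin and the other items are where they started. I handed the job in just after 16 s on the robot's clock, but the hand-in did not report a pass or fail.

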